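Open the tasting-stick jar on a market stall

ROBOT

A 6-joint arm with a two-finger parallel gripper is mounted at the origin on the work surface. World frame = base frame: x ahead of the robot, y to its left, z up, the work surface at z = 0. Lengths are in m, angles in degrees, forces in N, time in s.
With the tool pointing down it reaches from about 0.275 to 0.775 m from the base axis. Payload 14.6 kg.
Tool frame: the origin (TCP) lies between the finger pads; the fingertips stand 19 mm ahead of it and the grasp point (between the pads) is the TCP; z points along the fingers, x is the direction in which the jaws open and shut, and the axes are right-handed (so a half turn about z gives the same grasp; the last joint's range is limited). The gripper opens to 85 mm and grips with 20 to 120 N. Pads are 22 mm wide; open, the fingers measure 114 mm over their backs; the gripper's body (76 mm by 85 mm) begins 54 mm behind the grasp point. The pads swing forward as they close: fully open they stand 13 mm farther back than shut.
Start: joints at [-84.357, 15.075, -2.767, 72.158, 0, 81.102], TCP at [0.132, -0.508, 0.25] pointing down, gripper open.
Joint ranges: [-151.79, 151.79], [-50.71, 97.33], [-67.44, 78.34], [-121.81, 120.89], [-77.56, 73.72], [-180, 180]. Speed limits (degrees/s): [108.29, 108.29, 147.25, 159.86, 180, 180].

INTERFACE

Orientations are given as [roll, pitch, yaw] about the fixed x, y, z axes, in that order (R = Rz(yaw) Ry(pitch) Rx(roll)).
In Python, from workcell import arm, optics, finish_job gives the robot as it stands.
- The arm moves only by the tool servo_tool, never from a script. Its argument "targets" is a list of rows, each a list of 3 entries, a list of its own where there are three numbers: the shift along the tool's x, y, z in mm, then the turn, a rotation vector about the tool's x, y, z in degrees, then the finger opening in mm, from 0 to 85.4. A call has 1 to 10 rows; each row shifts and turns the commanded pose from where the row before left it, along the tool's axes as they then stand; what a row does not reach is not made up. A row lasts 1/10 s, in which the tool goes at most 50 mm and 8.59 degrees, less where a joint would pass 70% of its speed; a pose out of reach is approached as far as the arm can. A call is refused whole if a number of a shift passes 50 or a number of a turn 8.59, either way. A call with a gripper value outside its range is refused whole. The fingers move at their own pace and stop on an object; "grip_force" is the grip in N (left out, the last holds). Time passes only in rows, so rows that do not move let the fingers close. It gives the time, the measured TCP pose, the force and the opening at its end, in the units of the state.
- arm.sense(): the state, without advancing time (a new reading comes with each control period).
- optics.get_image(name): name is "side" or "top" or "wrist"; returns a dict with "pixels" (384x512x3 uint8, red, green, blue), "z_map" (384x512 float32, m along the optical axis (not along the pixel's ray), 0 where there is no reading), "camera_matrix" (3x3 intrinsics, pixels), "k1" (the pictures are not rectified: a ray, as slopes to the right and down, at radius r is drawn at 1 + k1 r^2 times it, then the intrinsics apply), "T" (4x4, takes a point from camera to world coordinates); the wrist camera has in their place "T_tool_cam" (4x4, takes a point from camera to tool coordinates, whose origin is the TCP and whose axes are the tool frame's). Camera axes: x right, y down, z forward; pixel columns grow to the right and rows downward; lengths in m; the calibration is good to about 2 mm. A picture is of the moment at which its call begins: read the wrist's pose just before it.
- finish_job(): hands the job in, once; it reports no verdict.
The state is a dict: "clock": time; "joint_positions": joint angles; "qvel": joint speeds; "tau": joint torques, N m; "ee_pos": TCP position; "orientation": TCP orientation; "contact_force": force on the tool from outside, world axes, zero at the start; "torque": the same for the moment, N m; "width": finger opening in m.
Only numpy, scipy, OpenCV 4.12 (cv2) and the standard library are available. Lean on these libraries where they do the work, as an engineer would, in place of code of your own. Each camera call takes 0.05 s, during which the arm holds its last target. There are 200 camera calls.

TASK

Open the big jar of wooden tasting sticks: turn its winged screw lid anticlockwise (seen from above), about two full turns, until the thread lets go, then lift the lid off. Lay the lid in the empty wooden tray, flat on the tray's floor with its rib handle up, set down rather than dropped, let go of it, and leave the other goods on the stall where they are.

Things in the scene. Friction and masses are not known exactly. Their poses are not given: they have to be found in the camera images.
- lid_grip (a point): Centre of the upright wooden rib on top of the big jar's screw lid, on the lid's axis, half-way up the rib. x along the rib (and the wings), y across it, z up. Rib 56 mm long, 16 thick, 22 high, on the lid's flat top (11 mm below this point): the grip for lifting. The aluminium lid is 104 mm across; its skirt's lower edge is 54 mm below this point. Lid weighs 0.3 to 0.52 kg.
- lid_wing (a point): Middle of one of the lid's two opposite wooden wings (the one towards the rib's +x), 70 mm from the lid's axis; axes as the rib's. The wings are straight blocks that stick out level from the skirt, 50 to 86 mm from the axis, 16 mm thick, 18 mm high, free below. Closed fingers can push a wing round with 1 to 3 N; the lid stays at any angle it is left at.
- lid_skirt (a point): Centre of the lower edge of the lid's skirt, on its axis, 23 mm below the wings' middle; axes as the rib's. Turned anticlockwise from above the lid climbs 9 mm a turn and is free 2.0 to 2.25 turns from the start (about 19 mm up); till then it has only 2 mm of up-and-down play and cannot be pulled off. Turned on, it goes on climbing loosely on the neck; past 2.6 turns it may tip off.
- jar_mouth (a point): Centre of the big jar's mouth, on the thread's axis, z up, 135.5 mm above the table. Clear glass jar 116 mm across holding wooden sticks, fixed in a square wooden stand 140 mm wide with 4 corner pegs; it cannot move. Neck 80 mm across (90 over the thread), 38 mm tall. Lid screwed down: rib centre 17 mm above this point. The freed lid needs about 25 mm more lift to clear the neck.
- tray: Empty open wooden tray fixed to the table, 170 mm (its x) by 200 mm (its y), 18 mm high, walls 8 mm thick, floor 8 mm thick. Origin at the centre of its underside, on the table. It stands on the other side (left or right) from the big jar. With the lid lying flat on its floor the rib's centre is 62 mm above the table.
- tin_mid (a point): Bystander, loose, must stay put: upright steel tin with paper band, 52 mm across, 65 mm tall, standing between the big jar and the tray. This point is its middle.
- jar_a_mid (a point): Bystander, loose, must stay put: small closed amber jar, 68 mm across, 95 mm tall, in the row behind. This point is its middle.
- jar_b_mid (a point): Bystander, loose, must stay put: small closed green jar, 68 mm across, 95 mm tall, in the row behind. This point is its middle.
- pack_a_mid (a point): Bystander, loose, must stay put: white carton 60 x 110 x 70 mm high, in the row behind. This point is its middle.
- pack_b_mid (a point): Bystander, loose, must stay put: white carton 50 x 120 x 55 mm high, in the row behind. This point is its middle.
- scoop_mid (a point): Bystander, loose, must stay put: flat wooden scoop about 175 mm long, 12 mm high, lying in front near the robot. This point is its middle.
- card_reader_mid (a point): Bystander, loose, must stay put: black card reader 140 x 75 x 20 mm lying in front near the robot. This point is its middle.
There are look-alikes about, which are no part of the job. What is shaped like the part that bears lid_grip but orange is not meant.

How it is judged (in metres and radians):
On the way:
1. the lid has been screwed up to the top of the thread (at least 15 mm above its closed height) and is still upright on the neck (z of lid_grip in the frame of jar_mouth between 0.0325 and 0.048 m and horizontal distance between lid_grip and jar_mouth below 0.012 m and angle between lid_grip's own z axis and vertical below 0.25 rad), for 0.1 s.
At the end, for the whole second after the job is handed in: The lid lies flat on the tray's floor, inside the rim, rib up: rib centre 58 to 66 mm above the table, tilted less than 0.06 rad, within 32 mm (tray x) and 47 mm (tray y) of the tray's centre, at rest and let go of (height (world z) of lid_grip between 0.058 and 0.066 m and angle between lid_grip's own z axis and vertical below 0.06 rad and x of lid_grip in the frame of tray between -0.032 and 0.032 m and y of lid_grip in the frame of tray between -0.047 and 0.047 m and linear speed of lid below 0.02 m/s and angular speed of lid below 0.1 rad/s and contact force between lid and the fingers below 0.05 N); the robot touches nothing.
It fails at once if a bystander has been moved more than 40 mm (distance of any of tin_mid, jar_a_mid, jar_b_mid, pack_a_mid, pack_b_mid, scoop_mid, card_reader_mid from where it was at the start of the episode above 0.04 m).
It fails at once if the lid was dropped or thrown: faster than 0.75 m/s (a fall of about 30 mm) while the gripper does not touch it (linear speed of lid above 0.75 m/s and contact force between lid and the fingers below 0.05 N).
It also fails if it takes over 72 s, if anything falls off the work surface, if the arm or the gripper's body presses on something with over 40 N, if the wrist force passes 120 N, or if a joint passes its speed limit or range.

## Working session

There is one attempt and no reset: what is moved stays moved. The work goes in short steps, Python scripts to look and compute and a tool call to move; the robot and the scene stay as the last step left them, time stands still between calls to the robot, and variables do not carry over. Pictures are saved under pics/ and viewed, about 8 in all and at most 12, crops included, and the job is handed in when it is done.

Besides the shell and the picture viewer there is one more tool, called as name(argument=value, ...), one argument or row to a line, values as JSON. servo_tool: Moves the arm, as the interface text tells. Its arguments: {"type":"object","properties":{"targets":{"type":"array","items":{"type":"array"}},"grip_force":{"type":"number"}},"required":["targets"]}

```bash
mkdir -p pics; ls; python3 - <<'E'
from workcell import arm, optics
import cv2,numpy as np
print(arm.sense())
ims=[]
for n in ["side","top"]:
    d=optics.get_image(n); np.savez(f"{n}.npz",**d); print(n,d["camera_matrix"].tolist(),d["k1"],np.round(d["T"],3).tolist())
    cv2.imwrite(f"pics/{n}.png",cv2.resize(d["pixels"][:,:,::-1],(800,600)))
E
```

```text
pics
{'clock': 0.0, 'joint_positions': array([-8.43551073e+01,  1.50962762e+01, -2.80294110e+00,  7.21596638e+01,
       -1.06707988e-04,  8.11014051e+01]), 'qvel': array([ 0.02167848, -0.02875538, -0.01527682,  0.03274564,  0.01806436,
       -0.02427865]), 'tau': array([-3.79101175e-05, -6.37614298e+01,  3.84561646e+01,  1.35890566e-02,
       -1.51844370e-04, -1.06186062e-05]), 'ee_pos': array([ 0.13179876, -0.50791749,  0.24985351]), 'orientation': array([-1.79990997e+02,  5.81888870e-02, -7.54565078e+01]), 'contact_force': array([0.02969906, 0.32336046, 0.0188621 ]), 'torque': array([-0.05981203, -0.00678024, -0.01882238]), 'width': 0.08548833562937423}
side [[493.15215641767855, 0.0, 258.32582754305645], [0.0, 493.15215641767855, 191.6748456176437], [0.0, 0.0, 1.0]] -0.13666895017526665 [[-0.935, -0.226, 0.272, 0.217], [-0.354, 0.595, -0.722, 0.846], [0.001, -0.771, -0.636, 0.857], [0.0, 0.0, 0.0, 1.0]]
top [[377.5875271528448, 0.0, 248.60034633280057], [0.0, 377.5875271528448, 192.17403644960027], [0.0, 0.0, 1.0]] -0.1195076415450676 [[0.025, -0.995, 0.096, 0.421], [-1.0, -0.023, 0.021, -0.01], [-0.019, -0.096, -0.995, 1.003], [0.0, 0.0, 0.0, 1.0]]
```

View pics/top.png

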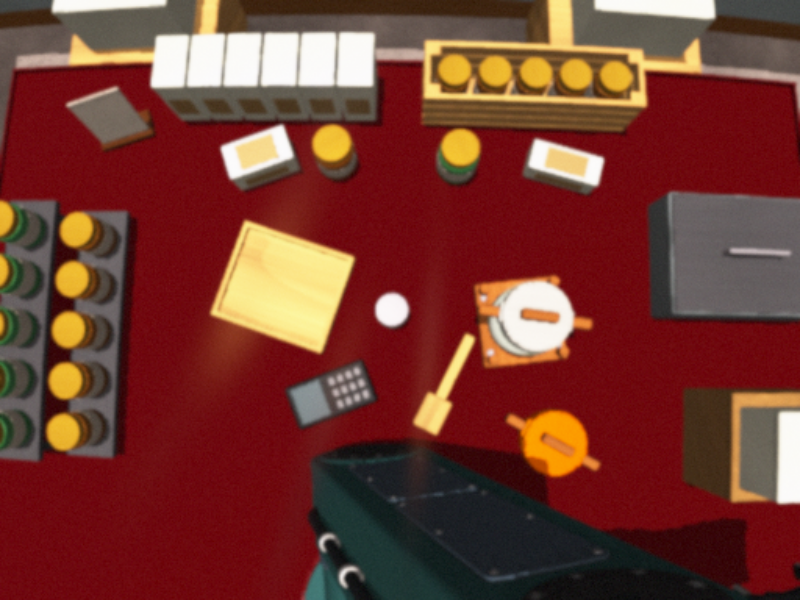

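View pics/side.png

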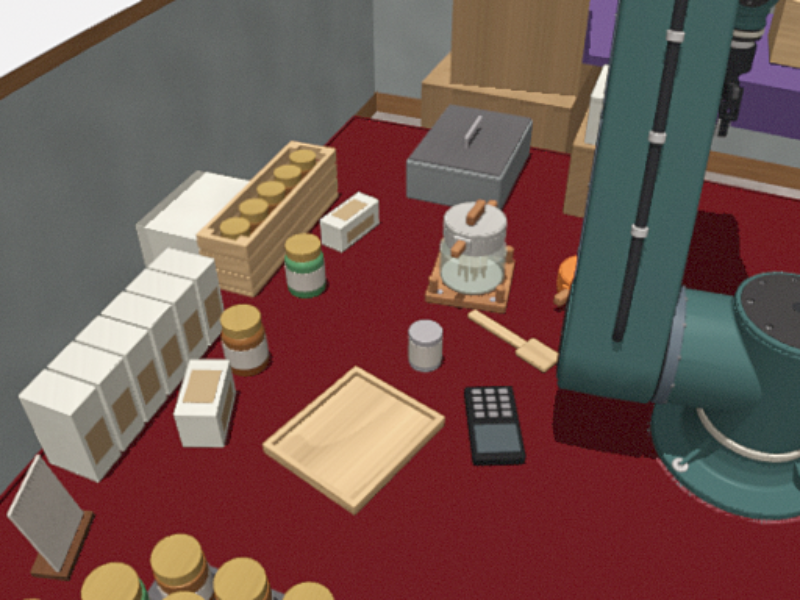

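The top view (800 px scale) shows the lid at (537,317) with its rib from (522,315) to (558,319) and its wings at (485,310) and (583,323). The tray is at (283,287) and the tin at (392,310). The orange decoy is at (555,442). The side view agrees.

```bash
cat > h.py <<'E'
import numpy as np, cv2
def rays(d,uv):
    n=cv2.undistortPoints(np.float64(uv).reshape(-1,1,2),d["camera_matrix"],np.array([float(d["k1"]),0,0,0])).reshape(-1,2)
    return np.c_[n,np.ones(len(n))]
def plane(d,uv,z,T=None):
    T=d["T"] if T is None else T
    r=rays(d,uv)@T[:3,:3].T; o=T[:3,3]
    return o+r*((z-o[2])/r[:,2])[:,None]
def cloud(d,T=None):
    T=d["T"] if T is None else T
    h,w=d["z_map"].shape; v,u=np.mgrid[:h,:w]
    P=rays(d,np.c_[u.ravel(),v.ravel()])*d["z_map"].reshape(-1,1)
    return (P@T[:3,:3].T+T[:3,3]).reshape(h,w,3)
def largest(m):
    n,l,s,c=cv2.connectedComponentsWithStats(m.astype(np.uint8)); return l==1+np.argmax(s[1:,4])
E
python3 - <<'E'
from h import *
for n,(cu,cv_) in {"top":(540,317),"side":(475,212)}.items():
    d=dict(np.load(n+".npz")); s=.64
    hsv=cv2.cvtColor(d["pixels"],cv2.COLOR_RGB2HSV).astype(int)
    H,S,V=hsv[...,0],hsv[...,1],hsv[...,2]
    print(n,"rib hsv",hsv[int(cv_*s),int(cu*s)])
    P=cloud(d); win=np.zeros(H.shape,bool); c,r=int(cu*s),int(cv_*s); win[r-50:r+50,c-50:c+50]=1
    br=win&(S>110)&(H>5)&(H<20)&(P[...,2]>.08)
    k,l,st,ce=cv2.connectedComponentsWithStats(br.astype(np.uint8))
    for i in range(1,k):
        if st[i,4]<15: continue
        m=l==i; v,u=np.nonzero(m); z=np.median(P[m][:,2]); rc=cv2.minAreaRect(plane(d,np.c_[u,v],z)[:,:2].astype(np.float32)*1000)
        print(" brown",st[i,4],"z",z.round(4),"px",ce[i].round(1),rc)
    w=win&(S<60)&(V>120)&(abs(P[...,2]-.1415)<.012)&(d["z_map"]>0)
    v,u=np.nonzero(largest(w)); q=plane(d,np.c_[u,v],.1415)[:,:2]*1000
    print(" lid",cv2.minEnclosingCircle(q.astype(np.float32)),np.median(P[w][:,2]))
d=dict(np.load("top.npz")); s=.64
# tray
for n in ["top","side"]:
    d=dict(np.load(n+".npz")); hsv=cv2.cvtColor(d["pixels"],cv2.COLOR_RGB2HSV).astype(int)
    P=cloud(d); m=(hsv[...,0]>12)&(hsv[...,0]<30)&(hsv[...,2]>120)&(P[...,2]<.03)&(P[...,1]>.03)&(P[...,0]>.3)&(P[...,0]<.65)&(P[...,1]<.35)
    v,u=np.nonzero(largest(m)); print(n,"tray",cv2.minAreaRect(plane(d,np.c_[u,v],.014)[:,:2].astype(np.float32)*1000))
    m=(abs(P[...,2]-.065)<.006)&(abs(P[...,1]-.02)<.06)&(abs(P[...,0]-.42)<.1); print("tin",P[m].mean(0) if m.any() else None)
    m=(P[...,2]>.05)&(P[...,2]<.13)&(P[...,0]>.2)&(P[...,0]<.35)&(P[...,1]<-.1)&(P[...,1]>-.35)&(hsv[...,0]<25)&(hsv[...,1]>150)
    print("decoy",np.median(P[m],0) if m.any() else None, P[m].max(0) if m.any() else None)
E
```

```text
top rib hsv [ 13 193 229]
 brown 89 z 0.129 px [311.9 198.5] ((493.7266540527344, -139.94625854492188), (16.33061408996582, 30.304821014404297), 0.6448198556900024)
 brown 141 z 0.1627 px [345.4 201.6] ((485.6098937988281, -209.23324584960938), (52.89396286010742, 13.364459037780762), 83.21199035644531)
 brown 75 z 0.1296 px [372.3 206.6] ((477.8347473144531, -280.8110046386719), (26.824337005615234, 15.257268905639648), 84.99358367919922)
 lid ((484.4188537597656, -207.60850524902344), 54.967411041259766) 0.14098219507265425
side rib hsv [ 14 132 191]
 brown 107 z 0.1611 px [304.3 135.4] ((484.3213195800781, -199.11375427246094), (76.46295166015625, 19.833837509155273), 85.22906494140625)
 brown 16 z 0.1293 px [315.  129.4] ((479.2959289550781, -285.4039001464844), (13.758758544921875, 15.452348709106445), 15.314281463623047)
 brown 68 z 0.1274 px [292.9 158.8] ((493.9285583496094, -133.9005584716797), (18.004234313964844, 45.04396438598633), 1.2622684240341187)
 lid ((488.19757080078125, -198.1873779296875), 61.46277618408203) 0.1406626978301399
top tray ((537.3489990234375, 193.24111938476562), (206.16659545898438, 175.22857666015625), 72.4005126953125)
tin [0.49625891 0.00565668 0.06492963]
decoy [ 0.28862774 -0.26285971  0.06418765] [ 0.30767504 -0.23716528  0.06867033]
side tray ((539.18310546875, 194.51699829101562), (210.24249267578125, 178.0286865234375), 72.43367004394531)
tin [0.49720814 0.00813131 0.06431625]
decoy None None
```

servo_tool(
  targets=[
    [[-20,-41.7,0],[0,0,0],85],
    [[-20,-41.7,0],[0,0,0],85],
    [[-20,-41.7,0],[0,0,0],85],
    [[-20,-41.7,0],[0,0,0],85],
    [[-20,-41.7,0],[0,0,0],85],
    [[-20,-41.7,0],[0,0,0],85],
    [[-20,-41.7,0],[0,0,0],85],
    [[-20,-41.7,0],[0,0,0],85],
    [[-20,-41.7,0],[0,0,0],85],
    [[-20,-41.7,0],[0,0,0],85],
  ],
)

```text
clock: 1.1
ee_pos: [0.4864, -0.2083, 0.2502]
orientation: [180.0, 0.0, -75.5]
contact_force: [0.5, -1.0, 1.2]
width: 0.085
```

servo_tool(
  targets=[
    [[0,0,0],[0,0,-8.5],85],
    [[0,0,0],[0,0,-8.5],85],
    [[0,0,0],[0,0,-8.5],85],
    [[0,0,0],[0,0,-8.5],85],
    [[0,0,0],[0,0,-8.5],85],
    [[0,0,0],[0,0,-8.5],85],
    [[0,0,0],[0,0,-8.5],85],
    [[0,0,0],[0,0,-8.5],85],
    [[0,0,0],[0,0,-1.1],85],
    [[0,0,0],[0,0,0],85],
  ],
)

```text
clock: 2.1
ee_pos: [0.4852, -0.2099, 0.2501]
orientation: [-180.0, 0.0, -6.5]
contact_force: [0.2, 0.2, 0.0]
width: 0.0854
```

```bash
python3 - <<'E'
from h import *
from workcell import arm, optics
from scipy.spatial.transform import Rotation as R
s=arm.sense(); d=optics.get_image("wrist"); print(s)
T=np.eye(4); T[:3,:3]=R.from_euler('xyz',s["orientation"],degrees=True).as_matrix(); T[:3,3]=s["ee_pos"]
d["T"]=T@d["T_tool_cam"]; np.savez("wrist.npz",**d); print(d["T_tool_cam"].round(3).tolist())
cv2.imwrite("pics/w1.png",d["pixels"][:,:,::-1])
P=cloud(d); m=abs(P[...,2]-.1635)<.006; m=largest(m&(d["z_map"]>0)); v,u=np.nonzero(m)
print(m.sum(),cv2.minAreaRect(plane(d,np.c_[u,v],.1635)[:,:2].astype(np.float32)*1000),P[m].mean(0))
m=largest((abs(P[...,2]-.1415)<.005)&(d["z_map"]>0)); v,u=np.nonzero(m); print(cv2.minEnclosingCircle(plane(d,np.c_[u,v],.1415)[:,:2].astype(np.float32)*1000),np.median(P[m][:,2]))
E
```

```text
{'clock': 2.1, 'joint_positions': array([-3.22270457e+01,  1.54459996e+01, -2.26402163e+00,  7.23093936e+01,
        6.87987574e-04,  6.43199176e+01]), 'qvel': array([-0.02492582, -0.00719063,  0.08339073, -0.02077212,  0.00992705,
        1.59479208]), 'tau': array([ 5.77962128e-03, -6.43480754e+01,  3.84735775e+01,  6.38793004e-03,
        5.70202974e-05, -7.57986009e-01]), 'ee_pos': array([ 0.48516918, -0.20985577,  0.25013196]), 'orientation': array([-1.79990967e+02,  1.71990258e-02, -6.54696202e+00]), 'contact_force': array([0.23450622, 0.15185906, 0.04589603]), 'torque': array([-0.01390647, -0.00039601, -0.00773427]), 'width': 0.0854328469877667}
[[1.0, 0.0, 0.0, 0.001], [-0.0, 0.947, 0.321, -0.082], [0.0, -0.321, 0.947, -0.125], [0.0, 0.0, 0.0, 1.0]]
1314 ((489.0064392089844, -210.5662078857422), (55.09550857543945, 15.339019775390625), 83.46543884277344) [ 0.48898959 -0.20967015  0.16378838]
((488.7056884765625, -211.7865447998047), 51.658302307128906) 0.14237189102238978
```

View pics/w1.png

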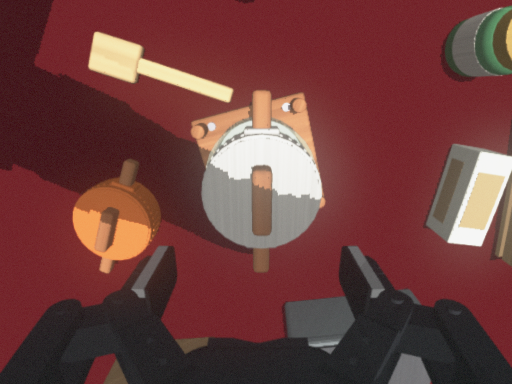

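The wrist view shows the rib at (261,202), upright in the picture. The jaws open across it, so I'm aligned. The decoy is at left (117,220).

servo_tool(
  targets=[
    [[2.3,0,25],[0,0,0],85],
    [[0,0,25],[0,0,0],85],
    [[0,0,20],[0,0,0],85],
    [[0,0,15],[0,0,0],85],
    [[0,0,0],[0,0,0],30],
    [[0,0,0],[0,0,0],20],
    [[0,0,0],[0,0,0],20],
    [[0,0,0],[0,0,0],20],
  ],
  grip_force=50,
)

```text
clock: 2.95
ee_pos: [0.4879, -0.2104, 0.1661]
orientation: [180.0, -0.1, -6.4]
contact_force: [0.6, 0.1, -0.3]
width: 0.0274
```

servo_tool(
  targets=[
    [[0,0,0],[0,0,0],10],
    [[0,0,0],[0,0,0],10],
    [[0,0,0],[0,0,0],10],
  ],
)

```text
clock: 3.25
ee_pos: [0.4878, -0.2103, 0.1659]
orientation: [180.0, -0.1, -6.4]
contact_force: [-1.1, 0.4, 5.4]
width: 0.0145
```

servo_tool(
  targets=[
    [[0,0,-0.1],[0,0,-4],10],
    [[0,0,-0.21],[0,0,-8.5],10],
    [[0,0,-0.21],[0,0,-8.5],10],
    [[0,0,-0.21],[0,0,-8.5],10],
    [[0,0,-0.21],[0,0,-8.5],10],
    [[0,0,-0.21],[0,0,-8.5],10],
    [[0,0,-0.21],[0,0,-8.5],10],
    [[0,0,-0.21],[0,0,-8.5],10],
  ],
)

```text
clock: 4.05
ee_pos: [0.4878, -0.2103, 0.1675]
orientation: [179.9, 0.0, 57.5]
contact_force: [-1.0, 0.5, 3.8]
width: 0.0148
```

servo_tool(
  targets=[
    [[0,0,-0.21],[0,0,-8.5],10],
    [[0,0,-0.21],[0,0,-8.5],10],
    [[0,0,-0.21],[0,0,-8.5],10],
    [[0,0,-0.21],[0,0,-8.5],10],
    [[0,0,-0.21],[0,0,-8.5],10],
    [[0,0,-0.21],[0,0,-8.5],10],
    [[0,0,-0.21],[0,0,-8.5],10],
    [[0,0,-0.21],[0,0,-8.5],10],
    [[0,0,-0.21],[0,0,-8.5],10],
    [[0,0,-0.21],[0,0,-8.5],10],
  ],
)

```text
clock: 5.05
ee_pos: [0.4878, -0.2109, 0.1697]
orientation: [-180.0, 0.1, 142.4]
contact_force: [-0.7, -3.1, 4.9]
width: 0.0146
```

servo_tool(
  targets=[
    [[0,0,-0.21],[0,0,-8.5],10],
    [[0,0,-0.21],[0,0,-8.5],10],
    [[0,0,-0.21],[0,0,-8.5],10],
    [[0,0,-0.21],[0,0,-8.5],10],
    [[0,0,-0.21],[0,0,-8.5],10],
    [[0,0,-0.21],[0,0,-8.5],10],
    [[0,0,-0.21],[0,0,-8.5],10],
    [[0,0,-0.21],[0,0,-8.5],10],
    [[0,0,-0.21],[0,0,-8.5],10],
    [[0,0,-0.1],[0,0,-4.5],10],
  ],
)

```text
clock: 6.05
ee_pos: [0.4882, -0.2108, 0.1717]
orientation: [-179.9, 0.0, -136.6]
contact_force: [2.1, -2.2, 3.7]
width: 0.0149
```

```bash
python3 - <<'E'
from workcell import arm
s=arm.sense(); print(s["joint_positions"].round(1),s["ee_pos"],s["orientation"],s["contact_force"],s["torque"])
E
```

```text
[ -32.1   17.7  -11.4   60.7   -0.  -165.6] [ 0.48823206 -0.21082715  0.17171747] [-1.79863264e+02  1.22298296e-02 -1.36560228e+02] [ 2.0578859  -2.20966897  3.70613978] [-0.54526833 -0.35775138 -0.17756227]
```

servo_tool(
  targets=[
    [[0,0,-0.2],[0,0,-7],10],
    [[0,0,0],[0,0,0],10],
    [[0,0,0],[0,0,0],75],
    [[0,0,0],[0,0,0],75],
    [[0,0,0],[0,0,0],75],
    [[0,0,0],[0,0,0],75],
    [[0,0,0],[0,0,0],75],
  ],
)

```text
clock: 6.75
ee_pos: [0.4874, -0.2101, 0.1711]
orientation: [180.0, -0.0, -129.9]
contact_force: [-0.0, 0.1, -0.6]
width: 0.075
```

servo_tool(
  targets=[
    [[0,0,0],[0,0,8.571],75],
    [[0,0,0],[0,0,8.571],75],
    [[0,0,0],[0,0,8.571],75],
    [[0,0,0],[0,0,8.571],75],
    [[0,0,0],[0,0,8.571],75],
    [[0,0,0],[0,0,8.571],75],
    [[0,0,0],[0,0,8.571],75],
    [[0,0,0],[0,0,8.571],75],
    [[0,0,0],[0,0,8.571],75],
    [[0,0,0],[0,0,8.571],75],
  ],
)

```text
clock: 7.75
ee_pos: [0.4875, -0.2101, 0.1711]
orientation: [-180.0, -0.0, 144.1]
contact_force: [-0.8, 0.2, -0.5]
width: 0.0752
```

servo_tool(
  targets=[
    [[0,0,0],[0,0,8.571],75],
    [[0,0,0],[0,0,8.571],75],
    [[0,0,0],[0,0,8.571],75],
    [[0,0,0],[0,0,8.571],75],
    [[0,0,0],[0,0,8.571],75],
    [[0,0,0],[0,0,8.571],75],
    [[0,0,0],[0,0,8.571],75],
    [[0,0,0],[0,0,8.571],75],
    [[0,0,0],[0,0,8.571],75],
    [[0,0,0],[0,0,8.571],75],
  ],
)

```text
clock: 8.75
ee_pos: [0.4875, -0.2101, 0.1711]
orientation: [-180.0, -0.0, 58.3]
contact_force: [-1.0, 0.3, -0.8]
width: 0.0753
```

servo_tool(
  targets=[
    [[0,0,0],[0,0,8.571],40],
    [[0,0,0],[0,0,0],10],
    [[0,0,0],[0,0,0],10],
    [[0,0,0],[0,0,0],10],
    [[0,0,0],[0,0,0],10],
    [[0,0,0],[0,0,0],10],
    [[0,0,0],[0,0,0],10],
  ],
)

```text
clock: 9.45
ee_pos: [0.4876, -0.2102, 0.1713]
orientation: [180.0, 0.0, 50.2]
contact_force: [-0.5, -0.7, 3.2]
width: 0.0149
```

Gripped again at yaw 50, with 236° turned so far. Next is a 180° turn, which brings the total to 416°.

servo_tool(
  targets=[
    [[0,0,-0.21],[0,0,-8.5],10],
    [[0,0,-0.21],[0,0,-8.5],10],
    [[0,0,-0.21],[0,0,-8.5],10],
    [[0,0,-0.21],[0,0,-8.5],10],
    [[0,0,-0.21],[0,0,-8.5],10],
    [[0,0,-0.21],[0,0,-8.5],10],
    [[0,0,-0.21],[0,0,-8.5],10],
    [[0,0,-0.21],[0,0,-8.5],10],
    [[0,0,-0.21],[0,0,-8.5],10],
    [[0,0,-0.21],[0,0,-8.5],10],
  ],
)

```text
clock: 10.45
ee_pos: [0.4877, -0.2104, 0.1734]
orientation: [-180.0, 0.0, 135.5]
contact_force: [0.4, -1.2, 1.6]
width: 0.0147
```

servo_tool(
  targets=[
    [[0,0,-0.21],[0,0,-8.5],10],
    [[0,0,-0.21],[0,0,-8.5],10],
    [[0,0,-0.21],[0,0,-8.5],10],
    [[0,0,-0.21],[0,0,-8.5],10],
    [[0,0,-0.21],[0,0,-8.5],10],
    [[0,0,-0.21],[0,0,-8.5],10],
    [[0,0,-0.21],[0,0,-8.5],10],
    [[0,0,-0.21],[0,0,-8.5],10],
    [[0,0,-0.21],[0,0,-8.5],10],
    [[0,0,-0.21],[0,0,-8.5],10],
  ],
)

```text
clock: 11.45
ee_pos: [0.4878, -0.2105, 0.1755]
orientation: [-179.9, -0.0, -139.5]
contact_force: [0.5, -1.7, 2.7]
width: 0.0145
```

servo_tool(
  targets=[
    [[0,0,-0.21],[0,0,-8.5],10],
    [[0,0,0],[0,0,-1.5],10],
    [[0,0,0],[0,0,0],10],
    [[0,0,0],[0,0,0],75],
    [[0,0,0],[0,0,0],75],
    [[0,0,0],[0,0,0],75],
    [[0,0,0],[0,0,0],75],
    [[0,0,0],[0,0,0],75],
  ],
)

```text
clock: 12.25
ee_pos: [0.4875, -0.2101, 0.1755]
orientation: [180.0, 0.0, -129.9]
contact_force: [-0.5, -0.1, 0.1]
width: 0.0749
```

servo_tool(
  targets=[
    [[0,0,0],[0,0,8.571],75],
    [[0,0,0],[0,0,8.571],75],
    [[0,0,0],[0,0,8.571],75],
    [[0,0,0],[0,0,8.571],75],
    [[0,0,0],[0,0,8.571],75],
    [[0,0,0],[0,0,8.571],75],
    [[0,0,0],[0,0,8.571],75],
    [[0,0,0],[0,0,8.571],75],
    [[0,0,0],[0,0,8.571],75],
    [[0,0,0],[0,0,8.571],75],
  ],
)

```text
clock: 13.25
ee_pos: [0.4875, -0.2101, 0.1755]
orientation: [180.0, -0.0, 144.1]
contact_force: [0.7, 0.6, 0.5]
width: 0.0752
```

servo_tool(
  targets=[
    [[0,0,0],[0,0,8.571],75],
    [[0,0,0],[0,0,8.571],75],
    [[0,0,0],[0,0,8.571],75],
    [[0,0,0],[0,0,8.571],75],
    [[0,0,0],[0,0,8.571],75],
    [[0,0,0],[0,0,8.571],75],
    [[0,0,0],[0,0,8.571],75],
    [[0,0,0],[0,0,8.571],75],
    [[0,0,0],[0,0,8.571],75],
    [[0,0,0],[0,0,8.571],75],
  ],
)

```text
clock: 14.25
ee_pos: [0.4875, -0.2101, 0.1755]
orientation: [-180.0, -0.0, 58.4]
contact_force: [-0.7, -0.8, 0.1]
width: 0.0749
```

servo_tool(
  targets=[
    [[0,0,0],[0,0,8.571],40],
    [[0,0,0],[0,0,0],10],
    [[0,0,0],[0,0,0],10],
    [[0,0,0],[0,0,0],10],
    [[0,0,0],[0,0,0],10],
    [[0,0,0],[0,0,0],10],
    [[0,0,0],[0,0,0],10],
  ],
)

```text
clock: 14.95
ee_pos: [0.4876, -0.2102, 0.1757]
orientation: [180.0, 0.0, 50.2]
contact_force: [0.1, 0.0, 3.3]
width: 0.0148
```

servo_tool(
  targets=[
    [[0,0,-0.21],[0,0,-8.5],10],
    [[0,0,-0.21],[0,0,-8.5],10],
    [[0,0,-0.21],[0,0,-8.5],10],
    [[0,0,-0.21],[0,0,-8.5],10],
    [[0,0,-0.21],[0,0,-8.5],10],
    [[0,0,-0.21],[0,0,-8.5],10],
    [[0,0,-0.21],[0,0,-8.5],10],
    [[0,0,-0.21],[0,0,-8.5],10],
    [[0,0,-0.21],[0,0,-8.5],10],
    [[0,0,-0.21],[0,0,-8.5],10],
  ],
)

```text
clock: 15.95
ee_pos: [0.4877, -0.2105, 0.1778]
orientation: [-180.0, 0.0, 135.5]
contact_force: [-0.5, -0.9, 2.5]
width: 0.0149
```

servo_tool(
  targets=[
    [[0,0,-0.21],[0,0,-8.5],10],
    [[0,0,-0.21],[0,0,-8.5],10],
    [[0,0,-0.21],[0,0,-8.5],10],
    [[0,0,-0.21],[0,0,-8.5],10],
    [[0,0,-0.21],[0,0,-8.5],10],
    [[0,0,-0.21],[0,0,-8.5],10],
    [[0,0,-0.21],[0,0,-8.5],10],
    [[0,0,-0.21],[0,0,-8.5],10],
    [[0,0,-0.21],[0,0,-8.5],10],
    [[0,0,-0.21],[0,0,-8.5],10],
  ],
)

```text
clock: 16.95
ee_pos: [0.4878, -0.2105, 0.1799]
orientation: [-179.9, 0.0, -139.5]
contact_force: [1.3, -3.0, 1.2]
width: 0.0149
```

servo_tool(
  targets=[
    [[0,0,-0.21],[0,0,-8.5],10],
    [[0,0,0],[0,0,-1.5],10],
    [[0,0,0],[0,0,0],10],
    [[0,0,0],[0,0,0],75],
    [[0,0,0],[0,0,0],75],
    [[0,0,0],[0,0,0],75],
    [[0,0,0],[0,0,0],75],
    [[0,0,0],[0,0,0],75],
  ],
)

```text
clock: 17.75
ee_pos: [0.4875, -0.2101, 0.1799]
orientation: [180.0, 0.0, -129.9]
contact_force: [0.5, 0.1, -0.1]
width: 0.0747
```

```bash
python3 - <<'E'
from h import *
from workcell import arm, optics
from scipy.spatial.transform import Rotation as R
s=arm.sense(); d=optics.get_image("wrist")
T=np.eye(4); T[:3,:3]=R.from_euler('xyz',s["orientation"],degrees=True).as_matrix(); T[:3,3]=s["ee_pos"]
d["T"]=T@d["T_tool_cam"]
cv2.imwrite("pics/w2.png",d["pixels"][:,:,::-1])
d=optics.get_image("side"); cv2.imwrite("pics/s2.png",cv2.resize(d["pixels"][60:260,180:420,::-1],(720,600)))
E
```

```text
(no output)
```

View pics/s2.png

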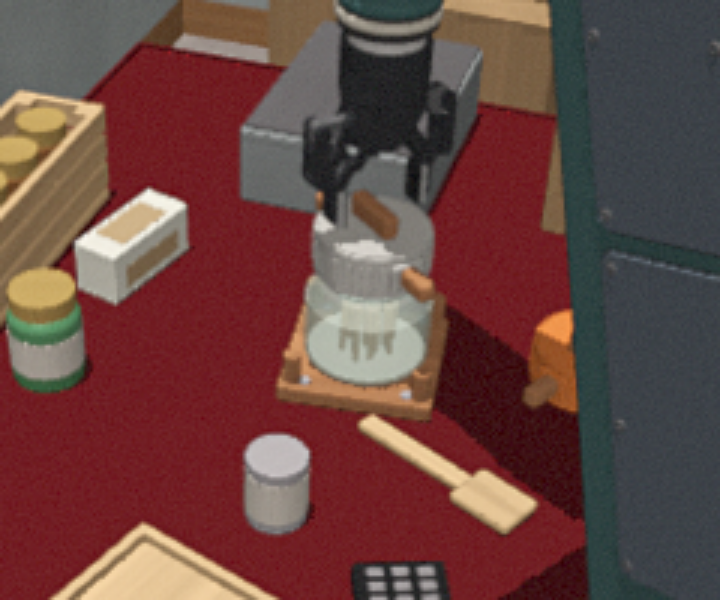

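The lid has risen and is level, with its rib at (375,212) between the open jaws as expected. About 596° has been turned. Next is another 180°.

servo_tool(
  targets=[
    [[0,0,0],[0,0,8.571],75],
    [[0,0,0],[0,0,8.571],75],
    [[0,0,0],[0,0,8.571],75],
    [[0,0,0],[0,0,8.571],75],
    [[0,0,0],[0,0,8.571],75],
    [[0,0,0],[0,0,8.571],75],
    [[0,0,0],[0,0,8.571],75],
    [[0,0,0],[0,0,8.571],75],
    [[0,0,0],[0,0,8.571],75],
    [[0,0,0],[0,0,8.571],75],
  ],
)

```text
clock: 18.85
ee_pos: [0.4875, -0.2102, 0.18]
orientation: [180.0, 0.0, 144.1]
contact_force: [0.8, -0.3, -0.6]
width: 0.0747
```

servo_tool(
  targets=[
    [[0,0,0],[0,0,8.571],75],
    [[0,0,0],[0,0,8.571],75],
    [[0,0,0],[0,0,8.571],75],
    [[0,0,0],[0,0,8.571],75],
    [[0,0,0],[0,0,8.571],75],
    [[0,0,0],[0,0,8.571],75],
    [[0,0,0],[0,0,8.571],75],
    [[0,0,0],[0,0,8.571],75],
    [[0,0,0],[0,0,8.571],75],
    [[0,0,0],[0,0,8.571],75],
  ],
)

```text
clock: 19.85
ee_pos: [0.4875, -0.2101, 0.1799]
orientation: [-180.0, -0.0, 58.4]
contact_force: [-0.1, -1.6, -0.4]
width: 0.0749
```

servo_tool(
  targets=[
    [[0,0,0],[0,0,8.571],40],
    [[0,0,0],[0,0,0],10],
    [[0,0,0],[0,0,0],10],
    [[0,0,0],[0,0,0],10],
    [[0,0,0],[0,0,0],10],
    [[0,0,0],[0,0,0],10],
    [[0,0,0],[0,0,0],10],
  ],
)

```text
clock: 20.55
ee_pos: [0.4877, -0.2103, 0.1801]
orientation: [180.0, 0.0, 50.2]
contact_force: [0.5, -1.3, 3.2]
width: 0.0148
```

servo_tool(
  targets=[
    [[0,0,-0.21],[0,0,-8.5],10],
    [[0,0,-0.21],[0,0,-8.5],10],
    [[0,0,-0.21],[0,0,-8.5],10],
    [[0,0,-0.21],[0,0,-8.5],10],
    [[0,0,-0.21],[0,0,-8.5],10],
    [[0,0,-0.21],[0,0,-8.5],10],
    [[0,0,-0.21],[0,0,-8.5],10],
    [[0,0,-0.21],[0,0,-8.5],10],
    [[0,0,-0.21],[0,0,-8.5],10],
    [[0,0,-0.21],[0,0,-8.5],10],
  ],
)

```text
clock: 21.55
ee_pos: [0.4877, -0.2104, 0.1822]
orientation: [-180.0, 0.0, 135.5]
contact_force: [0.2, -1.2, 3.4]
width: 0.0149
```

servo_tool(
  targets=[
    [[0,0,-0.21],[0,0,-8.5],10],
    [[0,0,-0.21],[0,0,-8.5],10],
    [[0,0,-0.21],[0,0,-8.5],10],
    [[0,0,-0.21],[0,0,-8.5],10],
    [[0,0,-0.21],[0,0,-8.5],10],
    [[0,0,-0.21],[0,0,-8.5],10],
    [[0,0,-0.21],[0,0,-8.5],10],
    [[0,0,-0.21],[0,0,-8.5],10],
    [[0,0,-0.21],[0,0,-8.5],10],
    [[0,0,-0.21],[0,0,-8.5],10],
  ],
)

```text
clock: 22.55
ee_pos: [0.4878, -0.2105, 0.1844]
orientation: [-179.9, 0.0, -139.5]
contact_force: [0.3, -1.2, 1.5]
width: 0.0149
```

servo_tool(
  targets=[
    [[0,0,-0.21],[0,0,-8.5],10],
    [[0,0,0],[0,0,-1.5],10],
    [[0,0,0],[0,0,0],10],
    [[0,0,0],[0,0,0],10],
  ],
)

```text
clock: 22.95
ee_pos: [0.4877, -0.2104, 0.1846]
orientation: [-180.0, -0.0, -130.0]
contact_force: [1.4, -3.0, 3.1]
width: 0.0147
```

servo_tool(
  targets=[
    [[0,0,-1],[0,0,0],10],
    [[0,0,-1],[0,0,0],10],
    [[0,0,-1],[0,0,0],10],
    [[0,0,-1],[0,0,0],10],
    [[0,0,0],[0,0,0],10],
  ],
)

```text
clock: 23.45
ee_pos: [0.4875, -0.2102, 0.1882]
orientation: [180.0, -0.0, -129.9]
contact_force: [2.4, -2.8, -2.3]
width: 0.0147
```

servo_tool(
  targets=[
    [[0,0,-1],[0,0,0],10],
    [[0,0,-1],[0,0,0],10],
    [[0,0,0],[0,0,0],10],
  ],
)

```text
clock: 23.75
ee_pos: [0.4872, -0.2099, 0.1903]
orientation: [179.9, -0.0, -129.8]
contact_force: [-0.1, -2.3, -2.2]
width: 0.0148
```

servo_tool(
  targets=[
    [[0,0,-4],[0,0,0],10],
    [[0,0,-8],[0,0,0],10],
    [[0,0,-10],[0,0,0],10],
    [[0,0,-12],[0,0,0],10],
    [[0,0,-12],[0,0,0],10],
    [[0,0,-12],[0,0,0],10],
    [[0,0,-10],[0,0,0],10],
    [[0,0,-4],[0,0,0],10],
    [[0,0,0],[0,0,0],10],
    [[0,0,0],[0,0,0],10],
  ],
  grip_force=70,
)

```text
clock: 24.75
ee_pos: [0.4874, -0.21, 0.262]
orientation: [180.0, -0.0, -129.8]
contact_force: [-0.5, -0.1, -3.3]
width: 0.0144
```

```bash
python3 - <<'E'
from h import *
from workcell import arm, optics
s=arm.sense(); print(s["joint_positions"].round(1),s["ee_pos"],s["contact_force"],s["torque"])
d=optics.get_image("side"); cv2.imwrite("pics/s3.png",cv2.resize(d["pixels"][40:260,180:420,::-1],(640,587)))
E
```

```text
[ -32.1   15.5   -0.4   74.2    0.  -172.3] [ 0.4874114  -0.2100459   0.26203434] [-0.50348502 -0.07180583 -3.33378704] [-0.02535492  0.03205784 -0.00891041]
```

View pics/s3.png

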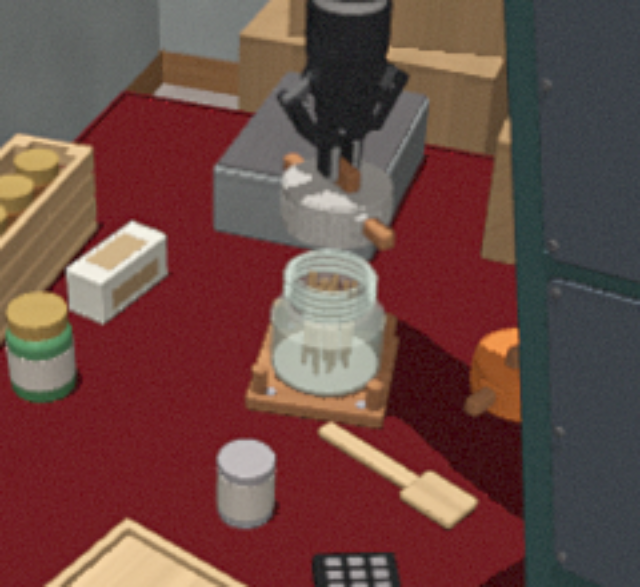

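The lid is off and hangs level in the jaws at (337,205), with the jar open below it. The tin, scoop and cartons haven't moved. Next I carry it to the tray.

servo_tool(
  targets=[
    [[-13.7,8.8,0],[0,0,0],10],
    [[-27.4,17.6,0],[0,0,0],10],
    [[-34.3,22,0],[0,0,0],10],
    [[-34.3,22,0],[0,0,0],10],
    [[-34.3,22,0],[0,0,0],10],
    [[-34.3,22,0],[0,0,0],10],
    [[-34.3,22,0],[0,0,0],10],
    [[-34.3,22,0],[0,0,0],10],
    [[-34.3,22,0],[0,0,0],10],
    [[-34.3,22,0],[0,0,0],10],
  ],
)

```text
clock: 25.8
ee_pos: [0.5335, 0.1642, 0.2622]
orientation: [180.0, -0.0, -129.8]
contact_force: [1.2, -0.3, -3.4]
width: 0.0142
```

servo_tool(
  targets=[
    [[-17.2,11,0],[0,0,0],10],
    [[-10,6.4,0],[0,0,2],10],
    [[0,0,0],[0,0,8.2],10],
    [[0,0,0],[0,0,8.2],10],
    [[0,0,0],[0,0,8.2],10],
    [[0,0,0],[0,0,8.2],10],
    [[0,0,0],[0,0,8.2],10],
    [[0,0,0],[0,0,8.2],10],
    [[0,0,0],[0,0,8.2],10],
    [[0,0,0],[0,0,8.2],10],
  ],
)

```text
clock: 26.8
ee_pos: [0.5376, 0.1945, 0.262]
orientation: [-180.0, -0.0, 162.2]
contact_force: [-0.3, -0.0, -3.4]
width: 0.0142
```

```bash
python3 - <<'E'
from h import *
from workcell import arm, optics
s=arm.sense(); print(s["joint_positions"].round(1),s["ee_pos"],s["orientation"],s["contact_force"])
d=optics.get_image("top"); cv2.imwrite("pics/t4.png",d["pixels"][:,:,::-1])
d=optics.get_image("side"); cv2.imwrite("pics/s4.png",cv2.resize(d["pixels"][60:340,100:380,::-1],(560,560)))
E
```

```text
[ 11.7  19.6   5.7  76.1   0.  -60.5] [0.53757181 0.19445739 0.26200515] [-1.79985887e+02 -4.49864289e-02  1.62247883e+02] [-0.30091417 -0.04690718 -3.37859492]
```

View pics/s4.png

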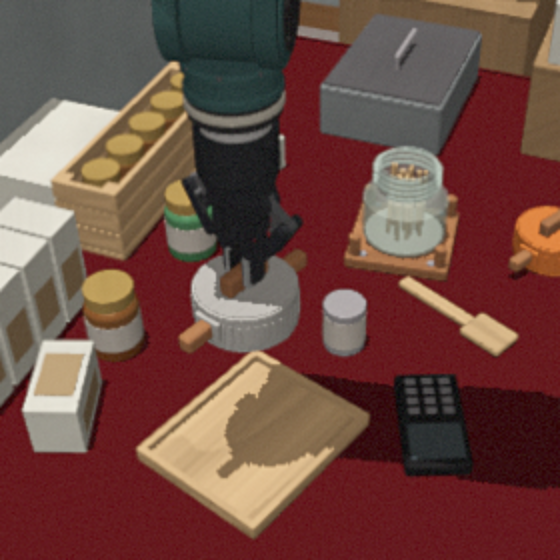

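The lid is level over the tray, with its shadow on the floor and its wings along the tray's long side. Lowering now.

servo_tool(
  targets=[
    [[0,0,12],[0,0,0],10],
    [[0,0,25],[0,0,0],10],
    [[0,0,28],[0,0,0],10],
    [[0,0,28],[0,0,0],10],
    [[0,0,28],[0,0,0],10],
    [[0,0,25],[0,0,0],10],
    [[0,0,16],[0,0,0],10],
    [[0,0,10],[0,0,0],10],
    [[0,0,5],[0,0,0],10],
    [[0,0,0],[0,0,0],10],
  ],
)

```text
clock: 27.9
ee_pos: [0.5381, 0.1939, 0.0853]
orientation: [-180.0, -0.0, 162.7]
contact_force: [0.4, 0.1, -2.5]
width: 0.0145
```

servo_tool(
  targets=[
    [[0,0,2],[0,0,0],10],
    [[0,0,2],[0,0,0],10],
    [[0,0,1.5],[0,0,0],10],
    [[0,0,1],[0,0,0],10],
    [[0,0,1],[0,0,0],10],
    [[0,0,0],[0,0,0],10],
  ],
)

```text
clock: 28.5
ee_pos: [0.5382, 0.1938, 0.0778]
orientation: [-180.0, -0.0, 162.6]
contact_force: [-0.9, -0.1, -3.2]
width: 0.0142
```

servo_tool(
  targets=[
    [[0,0,1],[0,0,0],10],
    [[0,0,1],[0,0,0],10],
    [[0,0,0],[0,0,0],10],
  ],
)

```text
clock: 28.8
ee_pos: [0.5382, 0.1938, 0.0757]
orientation: [-180.0, -0.0, 162.6]
contact_force: [-0.1, -0.7, -4.1]
width: 0.0141
```

servo_tool(
  targets=[
    [[0,0,0.5],[0,0,0],10],
    [[0,0,0.5],[0,0,0],10],
    [[0,0,0],[0,0,0],10],
  ],
)

```text
clock: 29.1
ee_pos: [0.5383, 0.1938, 0.0754]
orientation: [180.0, 0.0, 162.6]
contact_force: [-2.9, -0.5, 4.2]
width: 0.0142
```

It has touched down: the force flipped to +4 N. Releasing and backing off.

servo_tool(
  targets=[
    [[0,0,0],[0,0,0],25],
    [[0,0,0],[0,0,0],50],
    [[0,0,0],[0,0,0],60],
    [[0,0,0],[0,0,0],60],
    [[0,0,-10],[0,0,0],60],
    [[0,0,-20],[0,0,0],60],
    [[0,0,-40],[0,0,0],60],
    [[0,0,-50],[0,0,0],60],
    [[0,0,-40],[0,0,0],60],
    [[0,0,0],[0,0,0],60],
  ],
)

```text
clock: 30.1
ee_pos: [0.54, 0.1942, 0.2409]
orientation: [179.8, 0.4, 162.6]
contact_force: [0.1, -0.8, -0.7]
width: 0.06
```

```bash
python3 - <<'E'
from h import *
from workcell import arm, optics
from scipy.spatial.transform import Rotation as R
s=arm.sense(); d=optics.get_image("wrist"); print(s["ee_pos"],s["contact_force"],s["width"])
T=np.eye(4); T[:3,:3]=R.from_euler('xyz',s["orientation"],degrees=True).as_matrix(); T[:3,3]=s["ee_pos"]
d["T"]=T@d["T_tool_cam"]
P=cloud(d); near=np.hypot(P[...,0]-.538,P[...,1]-.194)<.06
m=largest(near&(abs(P[...,2]-.073)<.007)&(d["z_map"]>0)); v,u=np.nonzero(m)
print("rib",cv2.minAreaRect(plane(d,np.c_[u,v],.073)[:,:2].astype(np.float32)*1000),np.median(P[m][:,2]))
m=largest(near&(abs(P[...,2]-.051)<.007)&(d["z_map"]>0)); q=P[m]; c=np.linalg.lstsq(np.c_[q[:,:2]-q[:,:2].mean(0),np.ones(len(q))],q[:,2],rcond=None)[0]
print("top z",c[2],"slopes",c[:2])
d=optics.get_image("side"); cv2.imwrite("pics/s5.png",cv2.resize(d["pixels"][60:340,60:400,::-1],(680,560)))
E
```

```text
[0.53996657 0.19421607 0.24090614] [ 0.09824892 -0.76635102 -0.67926716] 0.05995893328291581
rib ((538.1873779296875, 191.668212890625), (55.08695983886719, 15.348200798034668), 72.31385040283203) 0.07380704602704127
top z 0.05210145165653202 slopes [0.00236394 0.0051389 ]
```

View pics/s5.png

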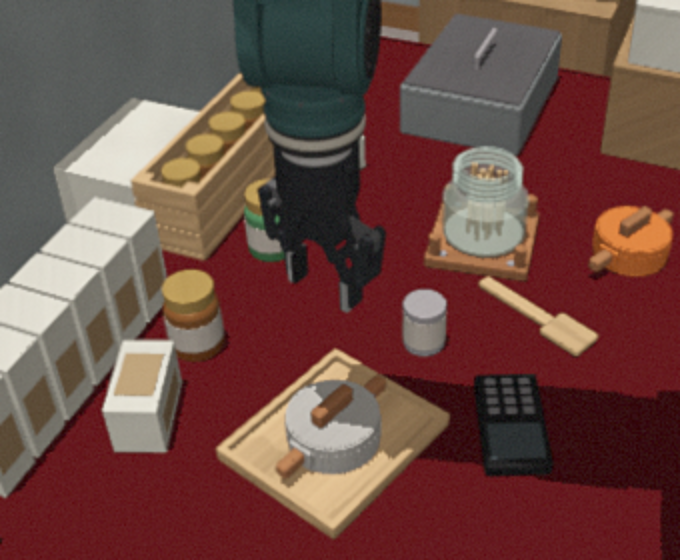

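The lid lies flat in the tray at (333,425), rib up, and the gripper is clear. The bystanders haven't moved.

```bash
python3 -c "
from workcell import finish_job
print(finish_job())"
```

```text
the job is handed in; nothing more can be done
None
```

The lid is unscrewed and lying flat in the tray, rib up and let go of. I handed the job in after about 30 s of robot time.

- **Unscrewing:** I gripped the rib and turned the lid about 776° anticlockwise, in four grips. A test lift showed only the lid's weight, so the thread had let go. Then I lifted it off level.
- **Placing:** I lowered it until the tray floor pushed back with about 4 N, opened the fingers and moved up clear.
- **Last checks:**
  - The wrist camera put the rib at (538, 192) mm, 2–3 mm from my estimate of the tray's centre.
  - The lid top was at 52 mm, which puts the rib centre at about 63 mm (58 to 66 mm allowed).
  - The measured tilt was under 0.006 rad.
  - In the last side view the bystanders look unmoved. I judged that by eye and did not measure it.
- **Disagreement:** the top and wrist cameras put the lid's starting position about 4 mm apart. I gripped in between and saw only small side forces. No check failed.

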